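# Shut the row of sample lids with one stroke of the fingertips

### The arm

A 7-joint arm with a two-finger parallel gripper is mounted at the origin on a cart in front of the work surface, level with it; the furniture and walls round the work are solid. World frame = base frame: x ahead of the robot, y to its left, z up, the work surface at z = 0. Lengths are in m, angles in rad, forces in N, time in s.
With the tool pointing down it reaches from about 0.425 to 0.875 m from the base axis. Payload 4.7 kg.
Tool frame: the origin (TCP) lies at the centre of the arm's flange, where the gripper is bolted on; the fingertips stand 182 mm ahead of it and the grasp point (between the pads) lies ahead of it (ctrl.hold_point_z is the z of the grasp point in the tool frame, in m); z points along the fingers, y is the direction in which the jaws open and shut (so a half turn about z gives the same grasp; the last joint's range is limited). The gripper opens to 87 mm and grips with 3 to 60 N. Pads are 19 mm wide; open, the fingers measure 117 mm over their backs; the gripper's body (75 mm by 190 mm) begins 51 mm behind the grasp point.
Start: joints at [1.285, 0.321, -0.07, 1.45, 0.023, 1.371, -0.057], TCP at [0.192, -0.621, 0.405] pointing down, gripper open.
Joint ranges: [-2.86, 2.86], [-0.3, 2.09], [-1.38, 1.24], [0.06, 2.45], [-1.56, 4.7], [0.09, 2.05], [-2.69, 2.69]. Speed limits (rad/s): [2.57, 2.57, 3.14, 3.14, 3.14, 3.14, 3.14].

### API

Orientations are given as a rotation vector (axis times angle).
In Python, from bench import get_state, imaging, workorder, ctrl gives the robot as it stands.
- The arm moves only by the tool step_arm, never from a script. Its argument "increments" is a list of rows, each an object of numbers: "claw": the opening, from 0 (shut) to 1 (fully open); "tx", "ty", "tz": the shift along the tool's x, y, z in m; "spin": the turn about the tool's z in degrees. A call has 1 to 8 rows; each row is the pose to reach, as a shift and turn from the pose commanded when the call began, along the tool's axes at that moment; what a row does not reach only later rows make up. A row lasts 1/12 s, in which the tool goes at most 41.7 mm and 7.16 degrees, less where a joint would pass 70% of its speed; a pose out of reach is approached as far as the arm can. A call with a gripper value outside its range is refused whole. The fingers move at their own pace and stop on an object; "force" is the grip in N (left out, the last holds). Time passes only in rows, so rows that repeat a pose let the fingers close. It gives the time, the measured TCP pose, the force and the opening at its end, in the units of the state.
- get_state(): the state, without advancing time (a new reading comes with each control period).
- imaging.get_image(name): name is "scene" or "side" or "wrist"; returns the picture (420x560x3 uint8, blue, green, red); there is no depth.
- imaging.camera_params(name): a dict with "intrinsics" (3x3 intrinsics, pixels), "distortion" ([k1, k2, p1, p2, k3] as OpenCV has them; the pictures are not rectified), "camera_from_world" (4x4, takes a point from world to camera coordinates). Camera axes: x right, y down, z forward; pixel columns grow to the right and rows downward; lengths in m; the calibration is good to about 2 mm. A picture is of the moment at which its call begins: read the wrist's pose just before it. camera_params takes no time and is no camera call; for the wrist camera it gives the pose at the moment of the call.
- workorder.close_job(): hands the job in, once; it reports no verdict.
The state is a dict: "time": time; "joint_positions": joint angles; "qd": joint speeds; "joint_torque": joint torques, N m; "position": TCP position; "tool_rot": TCP orientation; "ft_force": force on the tool from outside, world axes, zero at the start; "torque": the same for the moment, N m; "grip_width": opening from 0.0 (shut) to 1.0 (fully open).
Only numpy, scipy, OpenCV 4.12 (cv2) and the standard library are available. Lean on these libraries where they do the work, as an engineer would, in place of code of your own. Each camera call takes 0.05 s, during which the arm holds its last target. There are 200 camera calls.

### The job

The four blue flip lids on the curved white sample strip stand open. With the fingertips, stroke lightly along the curve of the row from the orange end to the grey end so that the lids are pressed fully shut one after another in that order. Do not lift or force any lid back towards upright, do not press hard, leave the other things on the tables where they are, and finish clear of everything.

Things in the scene. Friction and masses are not known exactly. Their poses are not given: they have to be found in the camera images.
- rack: Curved white sample strip, fixed, 44 mm wide, 190 mm long, on feet, 37 mm high with its lids shut; orange end block, grey end block. Origin: on the table under the row's middle (between lids 2 and 3); y runs along the row there, orange end to grey end; x points to the bulging side. The row's centre line is an arc of radius 160 mm about (-0.160, 0); lid k lies at angle (k-2.5) x 0.253 rad on it, the ends at -0.58 (orange) and +0.58 rad.
- lid_1 (a joint): Angle of blue lid 1 (1 is next to the orange end): 0 = shut flat, starts at 0.5 to 1.15. Plate 33 mm along the row, 37 across, 3 thick, hinged across the row 17.5 mm from its well's middle on the orange side, 35.5 mm up; the free edge, on the grey side, is raised: fingertips from the orange end slide onto it and fold it down. It stays where left (0.005 N m friction, light pushes of a few N) and has no catch.
- lid_2 (a joint): Angle of blue lid 2 (1 is next to the orange end): 0 = shut flat, starts at 0.5 to 1.15. Plate 33 mm along the row, 37 across, 3 thick, hinged across the row 17.5 mm from its well's middle on the orange side, 35.5 mm up; the free edge, on the grey side, is raised: fingertips from the orange end slide onto it and fold it down. It stays where left (0.005 N m friction, light pushes of a few N) and has no catch.
- lid_3 (a joint): Angle of blue lid 3 (1 is next to the orange end): 0 = shut flat, starts at 0.5 to 1.15. Plate 33 mm along the row, 37 across, 3 thick, hinged across the row 17.5 mm from its well's middle on the orange side, 35.5 mm up; the free edge, on the grey side, is raised: fingertips from the orange end slide onto it and fold it down. It stays where left (0.005 N m friction, light pushes of a few N) and has no catch.
- lid_4 (a joint): Angle of blue lid 4 (1 is next to the orange end): 0 = shut flat, starts at 0.5 to 1.15. Plate 33 mm along the row, 37 across, 3 thick, hinged across the row 17.5 mm from its well's middle on the orange side, 35.5 mm up; the free edge, on the grey side, is raised: fingertips from the orange end slide onto it and fold it down. It stays where left (0.005 N m friction, light pushes of a few N) and has no catch.
- top_1 (a point): Fixed point of the strip: middle of well 1, at the height of the shut lid's upper face, 37 mm above the table.
- top_2 (a point): Fixed point of the strip: middle of well 2, at the height of the shut lid's upper face, 37 mm above the table.
- top_3 (a point): Fixed point of the strip: middle of well 3, at the height of the shut lid's upper face, 37 mm above the table.
- top_4 (a point): Fixed point of the strip: middle of well 4, at the height of the shut lid's upper face, 37 mm above the table.
- vertebra: Bystander: the small grey-brown fossil vertebra, 70x75x38 mm, on the hollow side of the curved strip; origin at the middle of its underside. Loose; leave it where it is.
- rock_a: Bystander: a loose piece of grey rock, 31x45x20 mm, beyond the bulging side of the strip; origin at the middle of its underside. Loose; leave it where it is.
- brush: Bystander: flat brush with blue handle, 26x150x16 mm; origin at the middle of its underside. Loose; leave it where it is.
- tray: Bystander: beige card tray, 95x68x22 mm; origin at the middle of its underside. Loose; leave it where it is.
- marker: Bystander: white marker pen with black cap, 17x135x16 mm; origin at the middle of its underside. Loose; leave it where it is.
- glue: Bystander: white glue bottle with a spout, 40 mm wide, 123 mm high; origin at the middle of its underside. Loose; leave it where it is.
- tape: Bystander: roll of tape, 106 mm across, 25 mm high; origin at the middle of its underside. Loose; leave it where it is.
Not all that is in view belongs to the job. Of the things that look like the rack, the larger one is meant.

How it is judged:
By the outcome, as a careful person would: the job done as asked, in the order asked, and still so for the second after the job is handed in, with the robot touching nothing.
It also fails if it takes over 38 s, if anything falls off the work surface, if the arm or the gripper's body presses on something with over 40 N, if the wrist force passes 120 N, or if a joint passes its speed limit or range.

## Working session

There is one attempt and no reset: what is moved stays moved. The work goes in short steps, Python scripts to look and compute and a tool call to move; the robot and the scene stay as the last step left them, time stands still between calls to the robot, and variables do not carry over. Pictures are saved under pics/ and viewed, on a budget of 10 in all, crops included, one or two more only if the job needs it, and the job is handed in when it is done.

Besides the shell and the picture viewer there is one more tool, called after "Request:" as name(argument=value, ...), one argument or row to a line, values as JSON. step_arm: Moves the arm, as the interface text tells. Its arguments: {"type":"object","properties":{"increments":{"type":"array"},"force":{"type":"number"}},"required":["increments"]}

```bash
mkdir -p pics; ls; python3 - <<'E'
from bench import get_state, imaging, workorder, ctrl
import cv2, numpy as np
s=get_state(); print(s['time'],s['position'],s['tool_rot'],s['ft_force'],s['grip_width'],ctrl.hold_point_z)
for n in ['scene','side']:
    im=imaging.get_image(n); cv2.imwrite(f'pics/{n}0.png',im)
    p=imaging.camera_params(n); print(n,np.round(p['intrinsics'],1).tolist(),p['distortion'],np.round(p['camera_from_world'],3).tolist())
E
```

```text
pics
0.0 [ 0.19186743 -0.62081703  0.40365182] [-3.10448427e+00 -4.68914700e-01  5.87715914e-04] [ 0.33827712  0.29726941 -0.41596541] 1.001801151653773 0.1635
scene [[385.6, 0.0, 274.7], [0.0, 385.6, 212.4], [0.0, 0.0, 1.0]] [0.03379001 0.         0.         0.         0.        ] [[0.706, -0.708, -0.002, -0.514], [-0.412, -0.408, -0.815, 0.277], [0.576, 0.576, -0.58, 0.557], [0.0, 0.0, 0.0, 1.0]]
side [[480.4, 0.0, 276.7], [0.0, 480.4, 205.8], [0.0, 0.0, 1.0]] [-0.12642165  0.          0.          0.          0.        ] [[-0.959, -0.284, -0.024, 0.595], [-0.124, 0.491, -0.862, 0.166], [0.256, -0.824, -0.506, 0.762], [0.0, 0.0, 0.0, 1.0]]
```

View pics/scene0.png

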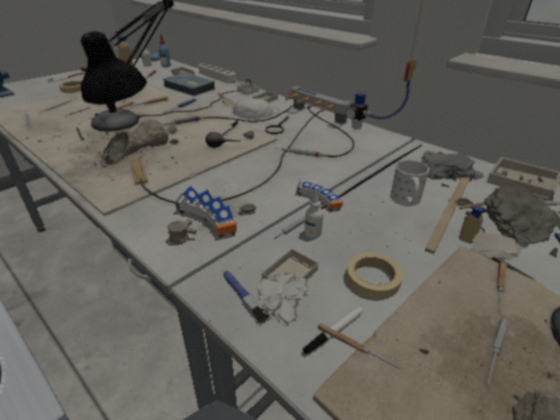

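View pics/side0.png

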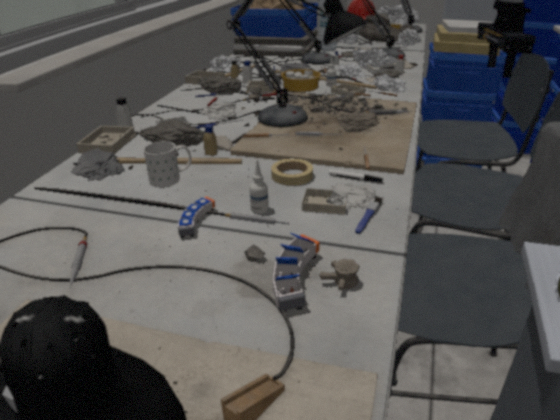

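The strip candidates are the row at scene (207,210) / side (292,268) and a smaller row at scene (320,193) / side (197,213). The first looks larger, so I'll check it in a close crop.

```bash
cat > h.py <<'E'
import numpy as np, cv2
from bench import get_state, imaging, workorder, ctrl
def cam(n):
    p=imaging.camera_params(n); return np.array(p['intrinsics']),np.array(p['distortion']),np.array(p['camera_from_world'])
def ray(n,uv,c=None):
    K,d,T=c or cam(n); x=cv2.undistortPoints(np.array([[uv]],float),K,d)[0,0]
    D=T[:3,:3].T@np.r_[x,1]; return -T[:3,:3].T@T[:3,3],D/np.linalg.norm(D)
def plane(n,uv,z,c=None):
    o,d=ray(n,uv,c); return o+d*(z-o[2])/d[2]
def two(r1,r2):
    A=np.stack([r1[1],-r2[1]],1); t=np.linalg.lstsq(A,r2[0]-r1[0],rcond=None)[0]
    a=r1[0]+t[0]*r1[1]; b=r2[0]+t[1]*r2[1]; return (a+b)/2,np.linalg.norm(a-b)
def proj(n,P,c=None):
    K,d,T=c or cam(n); return cv2.projectPoints(np.atleast_2d(P).astype(float),cv2.Rodrigues(T[:3,:3])[0],T[:3,3],K,d)[0][:,0]
def rackpts(x,y,yaw,th,z,r=0.16):
    th=np.atleast_1d(th); l=np.stack([r*np.cos(th)-.16,r*np.sin(th)],1)
    R=np.array([[np.cos(yaw),-np.sin(yaw)],[np.sin(yaw),np.cos(yaw)]])
    return np.c_[l@R.T+[x,y],np.full(len(th),z)]
E
python3 - <<'E'
from h import *
a=cv2.imread('pics/scene0.png')[175:250,160:250]; b=cv2.imread('pics/side0.png')[225:315,260:360]
f=lambda i:cv2.resize(i,(400,int(i.shape[0]*400/i.shape[1])),interpolation=cv2.INTER_CUBIC)
a,b=f(a),f(b); h=max(a.shape[0],b.shape[0]); m=np.zeros((h,800,3),np.uint8); m[:a.shape[0],:400]=a; m[:b.shape[0],400:]=b
cv2.imwrite('pics/crop1.png',m)
for n in['scene','side']:
    im=cv2.imread(f'pics/{n}0.png'); hsv=cv2.cvtColor(im,cv2.COLOR_BGR2HSV)
    for nm,lo,hi in[('or',(3,120,90),(16,255,255)),('bl',(102,120,60),(125,255,255))]:
        N,_,st,ce=cv2.connectedComponentsWithStats(cv2.inRange(hsv,lo,hi))
        print(n,nm,[(st[i][:5].tolist(),ce[i].round(1).tolist(),plane(n,ce[i],.035).round(3)[:2].tolist()) for i in range(1,N) if st[i][4]>12 and 170<ce[i][0]<350 and 170<ce[i][1]<320])
E
```

```text
scene or [([330, 201, 12, 4, 36], [336.0, 202.6], [0.797, -0.138]), ([217, 222, 19, 7, 76], [225.8, 225.2], [0.556, -0.021])]
scene bl [([184, 187, 48, 35, 377], [210.2, 203.9], [0.583, 0.07])]
side or [([302, 235, 17, 15, 45], [312.6, 240.8], [0.551, -0.006])]
side bl [([180, 201, 28, 24, 155], [191.2, 212.6], [0.816, -0.042]), ([284, 246, 17, 4, 47], [291.7, 247.5], [0.583, 0.025]), ([277, 257, 20, 6, 60], [286.6, 258.9], [0.583, 0.061]), ([277, 275, 20, 5, 50], [287.1, 276.7], [0.569, 0.108])]
```

View pics/crop1.png

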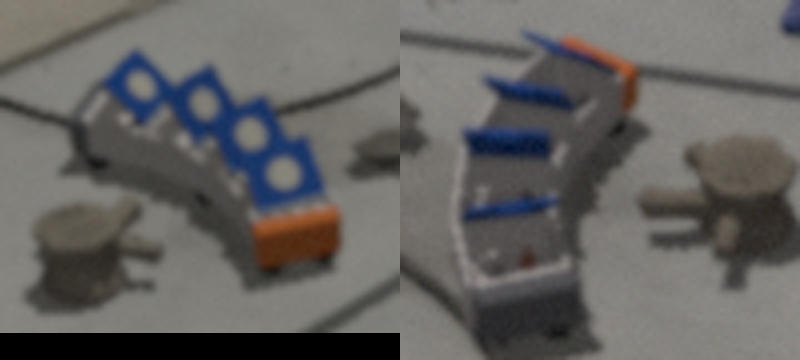

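The crops show the larger strip: four open lids, with the orange end at scene (226,225) / side (312,241) and the grey end at scene (182,203) / side (290,293). The vertebra is on its hollow side, so the choice is confirmed. Next I'll get a coarse pose, then look with the wrist camera.

```bash
python3 - <<'E'
from h import *
for n,l in {'side':[(277.5,296),(303.7,291),(301,235),(318.7,242.5)],'scene':[(217.4,224),(236,221.6)]}.items():
    for uv in l: print(n,uv,plane(n,uv,.037).round(4)[:2])
print('glue base',plane('scene',(313,237),0),plane('side',(260,212),0), 'rockA',plane('scene',(248,211),0))
R=cv2.Rodrigues(get_state()['tool_rot'])[0]; print(R.round(4))
K,d,T=cam('wrist'); print(K.round(1).tolist(),d, (-T[:3,:3].T@T[:3,3]).round(3), T[:3,:3].round(2).tolist())
E
```

```text
side (277.5, 296) [0.5703 0.1614]
side (303.7, 291) [0.5331 0.139 ]
side (301, 235) [ 0.5763 -0.0158]
side (318.7, 242.5) [5.388e-01 1.000e-04]
scene (217.4, 224) [ 0.5446 -0.0064]
scene (236, 221.6) [ 0.579  -0.0286]
glue base [ 0.69375123 -0.15626451  0.        ] [ 0.69822922 -0.13442091  0.        ] rockA [0.65871291 0.02308367 0.        ]
[[ 9.554e-01  2.953e-01 -6.000e-04]
 [ 2.953e-01 -9.554e-01  1.700e-03]
 [-1.000e-04 -1.800e-03 -1.000e+00]]
[[322.4, 0.0, 281.2], [0.0, 322.4, 212.3], [0.0, 0.0, 1.0]] [-0.01377038  0.          0.          0.          0.        ] [ 0.265 -0.598  0.384] [[0.29, -0.96, -0.0], [-0.92, -0.28, 0.29], [-0.27, -0.08, -0.96]]
```

Request:
step_arm(
  increments=[
    {"claw":0,"tx":0.03,"ty":-0.026},
    {"claw":0,"tx":0.06,"ty":-0.053},
    {"claw":0,"tx":0.09,"ty":-0.079},
    {"claw":0,"tx":0.12,"ty":-0.105},
    {"claw":0,"tx":0.15,"ty":-0.132},
    {"claw":0,"tx":0.18,"ty":-0.158},
    {"claw":0,"tx":0.21,"ty":-0.184},
    {"claw":0,"tx":0.24,"ty":-0.21},
  ],
  force=10,
)

```text
invalid input at $.increments[0]: expected keys claw, tx, ty, tz, spin
```

Request:
step_arm(
  increments=[
    {"claw":0,"tx":0.03,"ty":-0.026,"tz":0,"spin":0},
    {"claw":0,"tx":0.06,"ty":-0.053,"tz":0,"spin":0},
    {"claw":0,"tx":0.09,"ty":-0.079,"tz":0,"spin":0},
    {"claw":0,"tx":0.12,"ty":-0.105,"tz":0,"spin":0},
    {"claw":0,"tx":0.15,"ty":-0.132,"tz":0,"spin":0},
    {"claw":0,"tx":0.18,"ty":-0.158,"tz":0,"spin":0},
    {"claw":0,"tx":0.21,"ty":-0.184,"tz":0,"spin":0},
    {"claw":0,"tx":0.24,"ty":-0.21,"tz":0,"spin":0},
  ],
  force=10,
)

```text
time: 0.77
position: [0.3597, -0.3475, 0.4045]
tool_rot: [-3.106, -0.469, 0.001]
ft_force: [1.3, -1.0, 0.1]
grip_width: 0.481
```

Request:
step_arm(
  increments=[
    {"claw":0,"tx":0.186,"ty":-0.277,"tz":0.05,"spin":17},
    {"claw":0,"tx":0.186,"ty":-0.277,"tz":0.05,"spin":17},
    {"claw":0,"tx":0.186,"ty":-0.277,"tz":0.05,"spin":17},
    {"claw":0,"tx":0.186,"ty":-0.277,"tz":0.05,"spin":17},
    {"claw":0,"tx":0.186,"ty":-0.277,"tz":0.05,"spin":17},
    {"claw":0,"tx":0.186,"ty":-0.277,"tz":0.05,"spin":17},
    {"claw":0,"tx":0.186,"ty":-0.277,"tz":0.05,"spin":17},
    {"claw":0,"tx":0.186,"ty":-0.277,"tz":0.05,"spin":17},
  ],
)

```text
time: 1.43
position: [0.4525, -0.0362, 0.3557]
tool_rot: [3.141, 0.004, 0.0]
ft_force: [0.7, -0.3, -1.3]
grip_width: 0.009
```

Request:
step_arm(
  increments=[
    {"claw":0,"tx":0.022,"ty":-0.106,"tz":0.025,"spin":0},
    {"claw":0,"tx":0.022,"ty":-0.106,"tz":0.025,"spin":0},
    {"claw":0,"tx":0.022,"ty":-0.106,"tz":0.025,"spin":0},
    {"claw":0,"tx":0.022,"ty":-0.106,"tz":0.025,"spin":0},
    {"claw":0,"tx":0.022,"ty":-0.106,"tz":0.025,"spin":0},
  ],
)

```text
time: 1.85
position: [0.4739, 0.0695, 0.3304]
tool_rot: [-3.141, -0.012, 0.002]
ft_force: [0.1, -1.3, 0.2]
grip_width: 0.003
```

```bash
python3 - <<'E'
from h import *
import json
c=cam('wrist'); im=imaging.get_image('wrist'); cv2.imwrite('pics/w1.png',im); np.savez('w1.npz',K=c[0],d=c[1],T=c[2])
s=get_state(); print(s['time'],s['position'],s['tool_rot'],s['ft_force'])
E
```

```text
1.9 [0.4740931  0.06781519 0.33059352] [ 3.14117481e+00  6.71690927e-03 -1.82950266e-03] [ 0.28286633 -1.30538175  0.44315765]
```

View pics/w1.png

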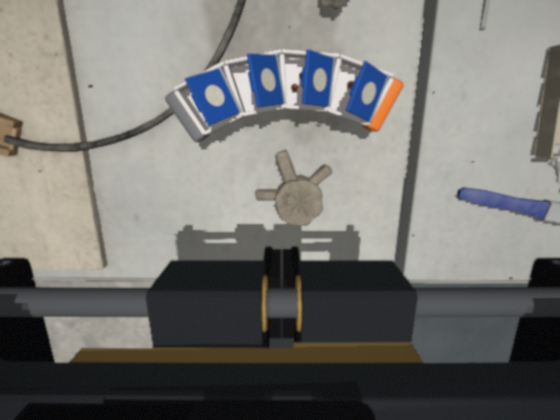

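The strip fills the top of the picture: the orange end is near (388,105), the grey end near (185,115), and all four lids are open. The fingers are at (282,258). I'll zoom in for the corners.

```bash
python3 - <<'E'
from h import *
im=cv2.imread('pics/w1.png')[40:150,155:415]; cv2.imwrite('pics/w1c.png',cv2.resize(im,None,fx=3,fy=3,interpolation=cv2.INTER_CUBIC))
E
```

```text
(no output)
```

View pics/w1c.png

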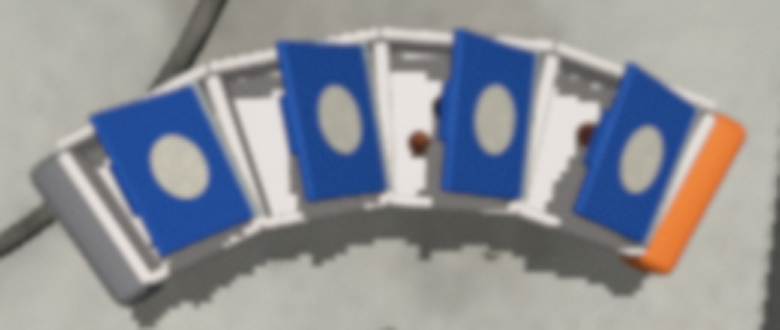

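```bash
cat >> h.py <<'E'
def loc2w(p,L):
    c,s=np.cos(p[2]),np.sin(p[2]); L=np.atleast_2d(L); return L@np.array([[c,s],[-s,c]])+p[:2]
def well(k,t=0,r=0):  # local point: t along tangent, r radial
    th=(k-2.5)*.253; return np.array([-.16+(.16+r)*np.cos(th)-t*np.sin(th),(.16+r)*np.sin(th)+t*np.cos(th)])
E
python3 - <<'E'
from h import *
from scipy.optimize import least_squares
z=np.load('w1.npz'); c=(z['K'],z['d'],z['T'])
cr=lambda u,v:(u/3+155-1/3,v/3+40-1/3)
H=[((697,100),(640,245)),((537,55),(520,198)),((366,48),(387,190)),((192,88),(253,212))]
obs=[];mod=[]
for k,h in enumerate(H,1):
    a,b=[plane('w',cr(*q),.0365,c)[:2] for q in h]; print(k,np.linalg.norm(a-b).round(4)); obs.append((a+b)/2); mod.append(well(k,-.0175))
f=lambda p,o,m:(loc2w(p,m)-o).ravel()
r=least_squares(f,[.58,.07,.05],args=(np.array(obs),np.array(mod))); print(r.x.round(4),(r.fun*1e3).round(1))
for s,e in((-1,((745,130),(668,270))),(1,((35,170),(122,300)))):
    a,b=[plane('w',cr(*q),.035,c)[:2] for q in e]; m=(a+b)/2; print('end',m.round(4),np.linalg.norm(a-b).round(4),'model',loc2w(r.x,[.16*np.cos(.58)-.16,s*.16*np.sin(.58)]).round(4))
# check vs other views: side/scene orange
for n in('scene','side'): print(n,proj(n,np.c_[loc2w(r.x,[[.16*np.cos(.58)-.16,-.16*np.sin(.58)],[.16*np.cos(.58)-.16,.16*np.sin(.58)]]),[.036]*2]).round(1))
# lid angles: free-edge mid pixels
F=[(603,139),(451,113),(292,124),(125,178)]
p=r.x; np.save('pose.npy',p)
for k in range(1,5):
    h=loc2w(p,well(k,-.0175))[0]; tdir=loc2w(p,well(k,0))[0]-h; tdir/=np.linalg.norm(tdir)
    A=np.linspace(.2,1.3,111); P=np.array([np.r_[h+tdir*.033*np.cos(a),.0355+.033*np.sin(a)] for a in A])
    e=np.linalg.norm(proj('w',P,c)-cr(*F[k-1]),axis=1); print('lid',k,A[e.argmin()].round(2),e.min().round(1), 'top',loc2w(p,well(k))[0].round(4))
E
```

```text
1 0.0388
2 0.0355
3 0.0354
4 0.0344
[0.5779 0.0689 0.0664] [-0.4 -0.6  0.2  0.3  0.4  0.7 -0.2 -0.4]
end [ 0.5586 -0.0183] 0.0403 model [[ 0.5576 -0.0203]]
end [0.5484 0.1524] 0.0402 model [[0.546  0.1547]]
scene [[226.1 224.5]
 [176.6 195.9]]
side [[311.2 235.5]
 [293.4 296.4]]
lid 1 0.74 0.5 top [0.5705 0.009 ]
lid 2 0.84 0.9 top [0.578  0.0487]
lid 3 0.93 0.2 top [0.5753 0.089 ]
lid 4 0.84 3.1 top [0.5626 0.1273]
```

```bash
cat > wp.py <<'E'
from h import *
import sys
# args: list of k,t(mm),ztip(mm): prints rows relative to present tool frame
s=get_state(); p=np.load('pose.npy'); R=cv2.Rodrigues(np.array(s['tool_rot']))[0]; P=np.array(s['position'])
tip=P+R[:,2]*.182
print('t',round(s['time'],2),'tip',(tip*1e3).round(1),'tilt z',R[:,2].round(4),'F',np.round(s['ft_force'],1))
y0=np.arctan2(R[1,0],R[0,0])
for a in sys.argv[1:]:
    k,t,z=map(float,a.split(',')); th=(k-2.5)*.253+t/160
    w=np.r_[loc2w(p,[.16*np.cos(th)-.16,.16*np.sin(th)])[0],z/1e3]
    d=R.T@(w-tip); print(a,'world',(w*1e3).round(1),'d mm',(d*1e3).round(1),'spin',np.degrees(-(p[2]+th-y0)).round(1))
E
python3 wp.py 1,-40,75 1,-40,47
```

```text
t 1.9 tip [473.9  67.7 148.6] tilt z [-1.2e-03 -4.0e-04 -1.0e+00] F [ 0.3 -1.3  0.4]
1,-40,75 world [553.6 -27.1  75. ] d mm [79.4 95.1 73.5] spin 32.5
1,-40,47 world [553.6 -27.1  47. ] d mm [ 79.4  95.1 101.5] spin 32.5
```

Request:
step_arm(
  increments=[
    {"claw":0,"tx":0.026,"ty":0.032,"tz":0,"spin":7},
    {"claw":0,"tx":0.053,"ty":0.064,"tz":0,"spin":14},
    {"claw":0,"tx":0.0794,"ty":0.0951,"tz":0.01,"spin":21},
    {"claw":0,"tx":0.0794,"ty":0.0951,"tz":0.035,"spin":28},
    {"claw":0,"tx":0.0794,"ty":0.0951,"tz":0.06,"spin":32.5},
    {"claw":0,"tx":0.0794,"ty":0.0951,"tz":0.0735,"spin":32.5},
    {"claw":0,"tx":0.0794,"ty":0.0951,"tz":0.0735,"spin":32.5},
    {"claw":0,"tx":0.0794,"ty":0.0951,"tz":0.0735,"spin":32.5},
  ],
)

```text
time: 2.57
position: [0.5536, -0.0276, 0.2574]
tool_rot: [3.018, -0.872, -0.002]
ft_force: [0.9, -0.0, 0.1]
grip_width: 0.007
```

```bash
python3 wp.py 1,-40,47 1,-33,47 1,-29,47 1,-25,47 1,-20,45 1,-15,43.2 1,-10,41.5 1,-5,39.8 1,0,38.2 1,2,37.5
```

```text
t 2.57 tip [553.4 -27.6  75.4] tilt z [-1.2e-03 -3.0e-04 -1.0e+00] F [ 0.9 -0.   0.1]
1,-40,47 world [553.6 -27.1  47. ] d mm [-0.1 -0.6 28.4] spin 0.0
1,-33,47 world [557.2 -21.1  47. ] d mm [-0.3 -7.6 28.4] spin -2.5
1,-29,47 world [559.1 -17.6  47. ] d mm [ -0.5 -11.6  28.4] spin -3.9
1,-25,47 world [561. -14.  47.] d mm [ -0.8 -15.6  28.4] spin -5.3
1,-20,45 world [563.2  -9.5  45. ] d mm [ -1.3 -20.5  30.4] spin -7.1
1,-15,43.2 world [565.2  -5.   43.2] d mm [ -2.  -25.5  32.2] spin -8.9
1,-10,41.5 world [ 5.671e+02 -4.000e-01  4.150e+01] d mm [ -2.9 -30.4  33.9] spin -10.7
1,-5,39.8 world [568.9   4.3  39.8] d mm [ -3.9 -35.3  35.6] spin -12.5
1,0,38.2 world [570.5   9.   38.2] d mm [ -5.1 -40.2  37.2] spin -14.3
1,2,37.5 world [571.1  11.   37.5] d mm [ -5.6 -42.1  37.9] spin -15.0
```

Request:
step_arm(
  increments=[
    {"claw":0,"tx":-0.0001,"ty":-0.0006,"tz":0.02,"spin":0},
    {"claw":0,"tx":-0.0001,"ty":-0.0006,"tz":0.0284,"spin":0},
    {"claw":0,"tx":-0.0003,"ty":-0.0076,"tz":0.0284,"spin":-2.5},
    {"claw":0,"tx":-0.0005,"ty":-0.0116,"tz":0.0284,"spin":-3.9},
    {"claw":0,"tx":-0.0008,"ty":-0.0156,"tz":0.0284,"spin":-5.3},
    {"claw":0,"tx":-0.0013,"ty":-0.0205,"tz":0.0304,"spin":-7.1},
    {"claw":0,"tx":-0.002,"ty":-0.0255,"tz":0.0322,"spin":-8.9},
    {"claw":0,"tx":-0.0029,"ty":-0.0304,"tz":0.0339,"spin":-10.7},
  ],
)

```text
time: 3.23
position: [0.5681, 0.0006, 0.2239]
tool_rot: [3.086, -0.585, 0.001]
ft_force: [-0.4, -0.3, -0.6]
grip_width: 0.005
```

```bash
python3 wp.py 1,-7,40.5 1,-4,39.5 1,-1,38.5 1,1,37.7 1,2,37.2
```

```text
t 3.23 tip [5.683e+02 5.000e-01 4.190e+01] tilt z [ 7.e-04 -5.e-04 -1.e+00] F [-0.4 -0.3 -0.6]
1,-7,40.5 world [568.2   2.4  40.5] d mm [-0.8 -1.8  1.4] spin -1.0
1,-4,39.5 world [569.2   5.3  39.5] d mm [-0.9 -4.8  2.4] spin -2.1
1,-1,38.5 world [570.2   8.1  38.5] d mm [-1.  -7.8  3.4] spin -3.2
1,1,37.7 world [570.8  10.   37.7] d mm [-1.1 -9.8  4.2] spin -3.9
1,2,37.2 world [571.1  11.   37.2] d mm [ -1.2 -10.8   4.7] spin -4.2
```

Request:
step_arm(
  increments=[
    {"claw":0,"tx":-0.0008,"ty":-0.0018,"tz":0.0014,"spin":-1},
    {"claw":0,"tx":-0.0009,"ty":-0.0048,"tz":0.0024,"spin":-2.1},
    {"claw":0,"tx":-0.001,"ty":-0.0078,"tz":0.0034,"spin":-3.2},
    {"claw":0,"tx":-0.0011,"ty":-0.0098,"tz":0.0042,"spin":-3.9},
    {"claw":0,"tx":-0.0012,"ty":-0.0108,"tz":0.0047,"spin":-4.2},
    {"claw":0,"tx":-0.0012,"ty":-0.0108,"tz":0.0049,"spin":-4.2},
  ],
)

```text
time: 3.73
position: [0.5705, 0.0098, 0.2195]
tool_rot: [3.102, -0.475, -0.002]
ft_force: [-4.2, -3.6, 9.8]
grip_width: 0.008
```

```bash
python3 wp.py 1,2,37 1,2,36.5; python3 - <<'E'
from h import *
a=imaging.get_image('scene')[165:240,160:260]; b=imaging.get_image('side')[225:300,255:355]
cv2.imwrite('pics/l1.png',cv2.resize(np.hstack([a,b]),None,fx=4,fy=4,interpolation=cv2.INTER_CUBIC))
E
```

```text
t 3.73 tip [570.2   9.3  37.5] tilt z [-0.0017 -0.0027 -1.    ] F [-4.2 -3.6  9.8]
1,2,37 world [571.1  11.   37. ] d mm [ 0.4 -1.8  0.5] spin -0.2
1,2,36.5 world [571.1  11.   36.5] d mm [ 0.4 -1.8  1. ] spin -0.2
```

View pics/l1.png

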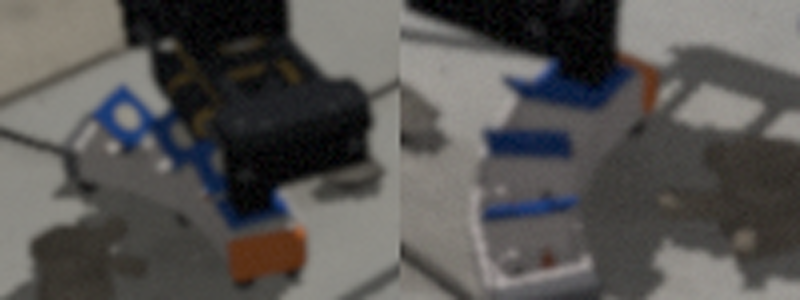

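Lid 1 is down (its plate lies flat under the fingertips in both views), with a reaction of 9.8 N. I'll press the rest about half a millimetre less.

Request:
step_arm(
  increments=[
    {"claw":0,"tx":0,"ty":0,"tz":-0.006,"spin":0},
    {"claw":0,"tx":0,"ty":0,"tz":-0.0104,"spin":0},
    {"claw":0,"tx":0,"ty":0,"tz":-0.0104,"spin":0},
    {"claw":0,"tx":0,"ty":0,"tz":-0.0104,"spin":0},
  ],
)

```text
time: 4.17
position: [0.5709, 0.011, 0.2295]
tool_rot: [-3.105, 0.475, -0.002]
ft_force: [0.4, 0.4, 0.2]
grip_width: 0.004
```

```bash
python3 wp.py 2,-32,47 2,-26,47 2,-21,45.5 2,-16,43.8 2,-11,42 2,-7,40.5 2,-3,39.2 2,0,38.3
```

```text
t 4.17 tip [571.1  11.   47.5] tilt z [ 1.e-03  1.e-04 -1.e+00] F [0.4 0.4 0.2]
2,-32,47 world [572.9  17.2  47. ] d mm [-0.1 -6.5  0.5] spin -2.5
2,-26,47 world [574.3  23.   47. ] d mm [ -0.5 -12.4   0.5] spin -4.7
2,-21,45.5 world [575.3  27.9  45.5] d mm [ -1.  -17.4   2. ] spin -6.4
2,-16,43.8 world [576.2  32.8  43.8] d mm [ -1.6 -22.4   3.7] spin -8.2
2,-11,42 world [576.9  37.8  42. ] d mm [ -2.4 -27.3   5.5] spin -10.0
2,-7,40.5 world [577.4  41.7  40.5] d mm [ -3.2 -31.2   7. ] spin -11.5
2,-3,39.2 world [577.8  45.7  39.2] d mm [ -4.  -35.2   8.3] spin -12.9
2,0,38.3 world [578.   48.7  38.3] d mm [ -4.7 -38.1   9.2] spin -14.0
```

Request:
step_arm(
  increments=[
    {"claw":0,"tx":-0.0001,"ty":-0.0065,"tz":0.0005,"spin":-2.5},
    {"claw":0,"tx":-0.0005,"ty":-0.0124,"tz":0.0005,"spin":-4.7},
    {"claw":0,"tx":-0.001,"ty":-0.0174,"tz":0.002,"spin":-6.4},
    {"claw":0,"tx":-0.0016,"ty":-0.0224,"tz":0.0037,"spin":-8.2},
    {"claw":0,"tx":-0.0024,"ty":-0.0273,"tz":0.0055,"spin":-10},
    {"claw":0,"tx":-0.0032,"ty":-0.0312,"tz":0.007,"spin":-11.5},
    {"claw":0,"tx":-0.004,"ty":-0.0352,"tz":0.0083,"spin":-12.9},
    {"claw":0,"tx":-0.0047,"ty":-0.0381,"tz":0.0092,"spin":-14},
  ],
)

```text
time: 4.83
position: [0.5775, 0.0491, 0.2197]
tool_rot: [-3.14, 0.09, 0.001]
ft_force: [-0.8, -2.4, 4.4]
grip_width: 0.009
```

Request:
step_arm(
  increments=[
    {"claw":0,"tx":-0.0001,"ty":-0.001,"tz":0.0005,"spin":-0.4},
    {"claw":0,"tx":-0.0001,"ty":-0.002,"tz":0.0009,"spin":-0.7},
    {"claw":0,"tx":-0.0001,"ty":-0.002,"tz":0.0009,"spin":-0.7},
  ],
)

```text
time: 5.08
position: [0.5777, 0.0497, 0.2196]
tool_rot: [3.139, -0.075, -0.001]
ft_force: [-2.8, -2.8, 6.3]
grip_width: 0.006
```

```bash
python3 wp.py 2,2,37.4
```

```text
t 5.08 tip [577.6  49.3  37.6] tilt z [-5.e-04 -2.e-03 -1.e+00] F [-2.8 -2.8  6.3]
2,2,37.4 world [578.1  50.7  37.4] d mm [ 0.5 -1.4  0.2] spin -0.0
```

Request:
step_arm(
  increments=[
    {"claw":0,"tx":0,"ty":0,"tz":-0.006,"spin":0},
    {"claw":0,"tx":0,"ty":0,"tz":-0.0101,"spin":0},
    {"claw":0,"tx":0,"ty":0,"tz":-0.0101,"spin":0},
    {"claw":0,"tx":0,"ty":0,"tz":-0.0101,"spin":0},
  ],
)

```text
time: 5.42
position: [0.5778, 0.0507, 0.2295]
tool_rot: [-3.141, 0.074, -0.002]
ft_force: [-0.1, -0.1, -0.5]
grip_width: 0.009
```

```bash
python3 wp.py 3,-32,47 3,-26,47 3,-21,45.5 3,-16,43.8 3,-11,42 3,-7,40.5 3,-3,39.2 3,0,38.3
```

```text
t 5.42 tip [578.   50.7  47.5] tilt z [ 1.e-03  2.e-04 -1.e+00] F [-0.1 -0.1 -0.5]
3,-32,47 world [578.3  57.2  47. ] d mm [-0.  -6.5  0.5] spin -2.3
3,-26,47 world [578.2  63.2  47. ] d mm [ -0.4 -12.5   0.5] spin -4.5
3,-21,45.5 world [578.   68.2  45.5] d mm [ -0.8 -17.4   2. ] spin -6.2
3,-16,43.8 world [577.6  73.2  43.8] d mm [ -1.5 -22.4   3.7] spin -8.0
3,-11,42 world [577.   78.1  42. ] d mm [ -2.2 -27.3   5.5] spin -9.8
3,-7,40.5 world [576.5  82.1  40.5] d mm [ -3.  -31.3   7. ] spin -11.3
3,-3,39.2 world [575.8  86.1  39.2] d mm [ -3.8 -35.2   8.3] spin -12.7
3,0,38.3 world [575.3  89.   38.3] d mm [ -4.5 -38.1   9.2] spin -13.8
```

Request:
step_arm(
  increments=[
    {"claw":0,"tx":0,"ty":-0.0065,"tz":0.0005,"spin":-2.3},
    {"claw":0,"tx":-0.0004,"ty":-0.0125,"tz":0.0005,"spin":-4.5},
    {"claw":0,"tx":-0.0008,"ty":-0.0174,"tz":0.002,"spin":-6.2},
    {"claw":0,"tx":-0.0015,"ty":-0.0224,"tz":0.0037,"spin":-8},
    {"claw":0,"tx":-0.0022,"ty":-0.0273,"tz":0.0055,"spin":-9.8},
    {"claw":0,"tx":-0.003,"ty":-0.0313,"tz":0.007,"spin":-11.3},
    {"claw":0,"tx":-0.0038,"ty":-0.0352,"tz":0.0083,"spin":-12.7},
    {"claw":0,"tx":-0.0045,"ty":-0.0381,"tz":0.0092,"spin":-13.8},
  ],
)

```text
time: 6.08
position: [0.5747, 0.0894, 0.2196]
tool_rot: [-3.126, -0.308, 0.001]
ft_force: [-0.1, -3.2, 3.8]
grip_width: 0.005
```

Request:
step_arm(
  increments=[
    {"claw":0,"tx":-0.0001,"ty":-0.001,"tz":0.0005,"spin":-0.4},
    {"claw":0,"tx":-0.0001,"ty":-0.002,"tz":0.0008,"spin":-0.7},
    {"claw":0,"tx":-0.0001,"ty":-0.002,"tz":0.0008,"spin":-0.7},
  ],
)

```text
time: 6.33
position: [0.5747, 0.09, 0.2196]
tool_rot: [3.123, 0.322, 0.0]
ft_force: [-1.1, -2.5, 5.0]
grip_width: 0.009
```

Request:
step_arm(
  increments=[
    {"claw":0,"tx":0,"ty":0,"tz":-0.006,"spin":0},
    {"claw":0,"tx":0,"ty":0,"tz":-0.01,"spin":0},
    {"claw":0,"tx":0,"ty":0,"tz":-0.01,"spin":0},
    {"claw":0,"tx":0,"ty":0,"tz":-0.01,"spin":0},
  ],
)

```text
time: 6.67
position: [0.5745, 0.0909, 0.2295]
tool_rot: [-3.125, -0.322, -0.001]
ft_force: [-0.3, 0.5, -0.5]
grip_width: 0.003
```

```bash
python3 wp.py 4,-32,47 4,-26,47 4,-21,45.5 4,-16,43.8 4,-11,42 4,-7,40.5 4,-3,39.2 4,0,38.3
```

```text
t 6.67 tip [574.7  91.   47.5] tilt z [ 8.e-04  3.e-04 -1.e+00] F [-0.3  0.5 -0.5]
4,-32,47 world [573.5  97.3  47. ] d mm [ 0.1 -6.4  0.5] spin -2.3
4,-26,47 world [571.9 103.1  47. ] d mm [ -0.3 -12.4   0.5] spin -4.5
4,-21,45.5 world [570.4 107.8  45.5] d mm [ -0.8 -17.4   2. ] spin -6.2
4,-16,43.8 world [568.8 112.6  43.8] d mm [ -1.4 -22.4   3.7] spin -8.0
4,-11,42 world [567.  117.3  42. ] d mm [ -2.2 -27.3   5.5] spin -9.8
4,-7,40.5 world [565.5 121.   40.5] d mm [ -2.9 -31.2   7. ] spin -11.3
4,-3,39.2 world [563.9 124.6  39.2] d mm [ -3.7 -35.1   8.3] spin -12.7
4,0,38.3 world [562.6 127.3  38.3] d mm [ -4.4 -38.1   9.2] spin -13.8
```

Then retreat straight up, high enough to clear everything.

Request:
step_arm(
  increments=[
    {"claw":0,"tx":0.0001,"ty":-0.0064,"tz":0.0005,"spin":-2.3},
    {"claw":0,"tx":-0.0003,"ty":-0.0124,"tz":0.0005,"spin":-4.5},
    {"claw":0,"tx":-0.0008,"ty":-0.0174,"tz":0.002,"spin":-6.2},
    {"claw":0,"tx":-0.0014,"ty":-0.0224,"tz":0.0037,"spin":-8},
    {"claw":0,"tx":-0.0022,"ty":-0.0273,"tz":0.0055,"spin":-9.8},
    {"claw":0,"tx":-0.0029,"ty":-0.0312,"tz":0.007,"spin":-11.3},
    {"claw":0,"tx":-0.0037,"ty":-0.0351,"tz":0.0083,"spin":-12.7},
    {"claw":0,"tx":-0.0044,"ty":-0.0381,"tz":0.0092,"spin":-13.8},
  ],
)

```text
time: 7.33
position: [0.5621, 0.1276, 0.2197]
tool_rot: [3.063, 0.7, -0.001]
ft_force: [-0.0, -3.1, 5.0]
grip_width: 0.005
```

Request:
step_arm(
  increments=[
    {"claw":0,"tx":-0.0001,"ty":-0.001,"tz":0.0005,"spin":-0.4},
    {"claw":0,"tx":-0.0001,"ty":-0.002,"tz":0.0008,"spin":-0.7},
    {"claw":0,"tx":-0.0001,"ty":-0.002,"tz":0.0008,"spin":-0.7},
  ],
)

```text
time: 7.58
position: [0.5618, 0.1281, 0.2197]
tool_rot: [3.058, 0.713, 0.001]
ft_force: [-0.5, -2.8, 5.0]
grip_width: 0.005
```

Request:
step_arm(
  increments=[
    {"claw":0,"tx":0,"ty":0,"tz":-0.01,"spin":0},
    {"claw":0,"tx":0,"ty":0,"tz":-0.04,"spin":0},
    {"claw":0,"tx":0,"ty":0,"tz":-0.08,"spin":0},
    {"claw":0,"tx":-0.03,"ty":0,"tz":-0.11,"spin":7},
    {"claw":0,"tx":-0.06,"ty":0,"tz":-0.11,"spin":14},
    {"claw":0,"tx":-0.09,"ty":0.01,"tz":-0.11,"spin":21},
    {"claw":0,"tx":-0.09,"ty":0.03,"tz":-0.11,"spin":21},
    {"claw":0,"tx":-0.09,"ty":0.03,"tz":-0.11,"spin":21},
  ],
)

```text
time: 8.25
position: [0.4938, 0.0585, 0.3298]
tool_rot: [3.134, 0.136, 0.003]
ft_force: [1.3, -0.9, -0.8]
grip_width: 0.006
```

```bash
python3 - <<'E'
from h import *
s=get_state(); print(s['time'],s['position'],s['ft_force'])
c=cam('wrist'); w=imaging.get_image('wrist'); np.savez('w2.npz',K=c[0],d=c[1],T=c[2])
b=cv2.resize(imaging.get_image('side')[225:315,250:370],None,fx=3.3,fy=3.3,interpolation=cv2.INTER_CUBIC)
w=w[:300]; m=np.zeros((600,560,3),np.uint8); m[:300]=w; m[300:300+b.shape[0],:b.shape[1]]=b[:300]
cv2.imwrite('pics/fin.png',m)
E
```

```text
8.25 [0.49380734 0.05845452 0.32977364] [ 1.32830094 -0.87999068 -0.84577533]
```

View pics/fin.png

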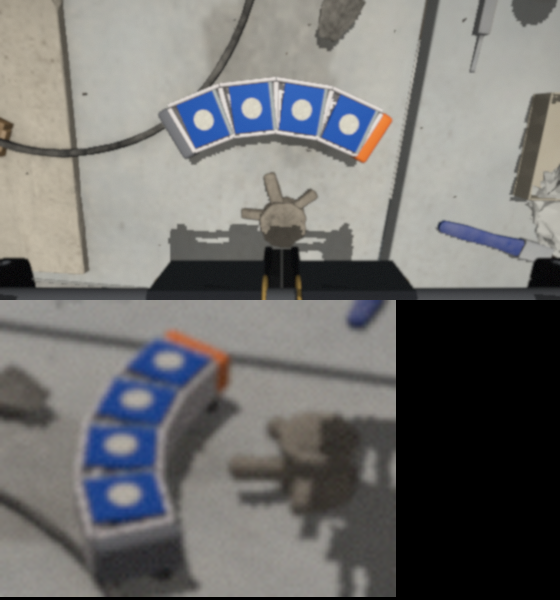

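The final picture shows all four lids flat, at wrist (203,120), (252,108), (301,110) and (348,124). The vertebra at (282,220) is untouched and the fingers are well above everything, so I'm handing in.

```bash
python3 -c "
from bench import workorder; print(workorder.close_job())"
```

```text
the job is handed in; nothing more can be done
None
```

All four lids on the larger strip are shut, pressed one after another from the orange end to the grey end with the closed fingertips. The job was handed in at about 8.3 s of the 38 s allowed.

- **Lids:** the last wrist and side pictures show all four plates lying flat. At the end of each press the fingertips measured about 37.5 to 37.7 mm above the table, consistent with flat shut lids. I did not measure the lid angles separately.
- **Force:** lid 1 took the hardest push, about 10 N downward, which was more than I meant. I commanded lids 2 to 4 slightly higher, and they took 5 to 6 N.
- **Surroundings:** the vertebra and the rock looked undisturbed in the last pictures. I did not re-measure them or the other items, but the path stayed clear of them.
- **Finish:** the arm ended with its fingertips about 148 mm above the table, in free air, and the force reading was back to noise level. No check failed or disagreed.

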